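# Plug the spare relay into the filling machine's relay base

## Task

Take the yellow spare relay out of the green rack and stand it upright on the black rubber mat, letting go of it so that you can take it again by its other pair of sides. Then plug it into the empty middle socket of the white relay base, between the two black timers, push it fully home against the resistance of the contacts until its body sits on the base, and let go. Leave the two spice jars and the screwdriver where they are.

Things in the scene. Friction and masses are not known exactly. Their poses are not given: they have to be found in the camera images.
- relay: Loose relay, 0.1-0.2 kg: yellow body 34 (its x) x 44 (y) x 50 high, white top, on a brass block foot 22 (x) x 32 (y) x 16 high; 66 high in all. Origin: centre of the foot's underside, z up; body from z = 16 to 66. Starts upright in the rack, axes within 0.1 rad of the rack's. Fits the socket either way round (a half turn makes no difference), not a quarter turn off.
- rack: Fixed green spares rack: floor 64 (x) x 70 (y) x 6 thick, on which the relay's foot stands, between two cheeks 10 thick along y, up to z = 72, inner faces at x = +-22: only 5 beside the relay's x faces, no room for fingers. Its y ends are open: grip the relay across its 44 width (its y faces) and lift straight up. Origin: centre of the underside, on the table.
- mat: Fixed black rubber mat 130 x 130 x 4 thick. Origin: centre of its underside, on the table (its top is at z = 4).
- base: Fixed white relay base 74 (x) x 170 (y) x 30 high; empty socket in the middle of its top, and black timers 36 (x) x 44 (y) x 60 high fixed at y = +-50: tops at z = 90, 10 above a seated relay and only 6 beside it, no room for fingers. Towards +-x the relay is free: hold it across its 34 width (its x faces). Origin: centre of the underside, on the table.
- socket (a point): Centre of the socket mouth, on top of the base, 30 above the table; axes as the base's. Hole 25 (x) x 35 (y), 3 chamfer: relay x goes along base x. Copper contacts stop the foot 10 deep; a push of about 7-8 N drives them down and they stay (no spring back). Fully home: yellow body on the base, a hard stop, foot 16 deep, relay origin 16 below this point. Its own weight will not do it.
- jar_white: Loose white spice jar with black lid, 42 in diameter, 88 high, standing. Bystander. Origin: centre of its underside.
- jar_tan: Loose tan spice jar with black lid, 42 in diameter, 88 high, standing. Bystander. Origin: centre of its underside.
- screwdriver: Loose screwdriver about 180 long lying on the table along its x axis, beyond the work. Bystander. Origin: middle of its underside.
There are look-alikes about, which are no part of the job. There is more than one size of the relay; the job needs the largest.

How it is judged:
By the outcome, as a careful person would: the job done as asked, in the order asked, and still so for the second after the job is handed in, with the robot touching nothing.
It also fails if it takes over 64 s, if anything falls off the work surface, if the arm or the gripper's body presses on something with over 40 N, if the wrist force passes 120 N, or if a joint passes its speed limit or range.

## Robot

A 6-joint arm with a two-finger parallel gripper is mounted at the origin on the work surface. World frame = base frame: x ahead of the robot, y to its left, z up, the work surface at z = 0. Lengths are in mm, angles in rad, forces in N, time in s.
With the tool pointing down it reaches from about 350 to 975 mm from the base axis. Payload 17.4 kg.
Tool frame: the origin (TCP) lies midway between the tips of the shut fingers; the grasp point (between the pads) lies ctrl.pinch_z behind it (ctrl.pinch_z is the distance from the TCP to the grasp point, in mm); z points along the fingers, y is the line along which they close (so a half turn about z gives the same grasp; the last joint's range is limited). The gripper opens to 85 mm and grips with 20 to 120 N. Pads are 22 mm wide; open, the fingers measure 114 mm over their backs; the gripper's body (76 mm by 85 mm) begins 54 mm behind the grasp point. The pads swing forward as they close: fully open they stand 13 mm farther back than shut.
Start: joints at [1.115, 0.116, 1.442, -0, 1.584, -0.038], TCP at [273.89, 616.941, 231.303] pointing down, gripper open.
Joint ranges: [-2.83, 2.83], [-0.83, 2.19], [0.07, 2.5], [-1.14, 4.28], [0.01, 3], [-2.97, 2.97]. Speed limits (rad/s): [1.89, 1.89, 2.22, 3.14, 3.14, 3.14].

## Interface

Orientations are given as [roll, pitch, yaw] about the fixed x, y, z axes, in that order (R = Rz(yaw) Ry(pitch) Rx(roll)).
In Python, from plant import ctrl gives the robot as it stands. The module is installed in compiled form; this text tells all that it offers.
- The arm moves only by the tool carry_out, never from a script. Its argument "rows" is a list of rows, each a list of 7 numbers: the shift along the tool's x, y, z in mm, then the turn, a rotation vector about the tool's x, y, z in rad, then the finger opening in mm, from 0 to 85.4. In form: [[x, y, z, wx, wy, wz, gripper], ...]. A call has 1 to 8 rows; each row is the pose to reach, as a shift and turn from the pose commanded when the call began, along the tool's axes at that moment; what a row does not reach only later rows make up. A row lasts 1/10 s, in which the tool goes at most 50 mm and 8.59 degrees, less where a joint would pass 70% of its speed; a pose out of reach is approached as far as the arm can. A call with a gripper value outside its range is refused whole. The fingers move at their own pace and stop on an object; "force" is the grip in N (left out, the last holds). Time passes only in rows, so rows that repeat a pose let the fingers close. It gives the time, the measured TCP pose, the force, the opening and the grip force at its end, in the units of the state.
- ctrl.observe(): the state, without advancing time (a new reading comes with each control period).
- ctrl.camera(name): name is "side" or "top"; returns a dict with "pixels" (480x640x3 uint8, red, green, blue), "mtx" (3x3 intrinsics, pixels), "dist_coeffs" ([k1, k2, p1, p2, k3] as OpenCV has them; the pictures are not rectified), "R" (3x3) and "t" (3): a world point X has camera coordinates R X + t. Camera axes: x right, y down, z forward; pixel columns grow to the right and rows downward; lengths in mm; the calibration is good to about 2 mm. A picture is of the moment at which its call begins. There is no depth.
- ctrl.close_job(): hands the job in; it is judged then, once.
The state is a dict: "time_s": time; "qpos": joint angles; "joint_vel": joint speeds; "effort": joint torques, N m; "tcp_pos": TCP position; "ee_rot": TCP orientation; "ft_force": force on the tool from outside, world axes, zero at the start; "wrist_torque": the same for the moment, N m; "grip_width": opening from 0.0 (shut) to 1.0 (fully open); "gripper_force": force on a finger pad.
Only numpy, scipy, OpenCV 4.12 (cv2) and the standard library are available. Lean on these libraries where they do the work, as an engineer would, in place of code of your own. Each camera call takes 0.05 s, during which the arm holds its last target. There are 200 camera calls.

## Working session

There is one attempt and no reset: what is moved stays moved. The work goes in short steps, Python scripts to look and compute and a tool call to move; the robot and the scene stay as the last step left them, time stands still between calls to the robot, and variables do not carry over. Pictures are saved under pics/ and viewed, at most 10 in all, crops included, and the job is handed in when it is done.

Besides the shell and the picture viewer there is one more tool, called after "Request:" as name(argument=value, ...), one argument or row to a line, values as JSON. carry_out: Moves the arm, as the interface text tells. Its arguments: {"type":"object","properties":{"rows":{"type":"array","items":{"type":"array","items":{"type":"number"}}},"force":{"type":"number"}},"required":["rows"]}

```bash
mkdir -p pics; python3 - <<'E'
from plant import ctrl
import cv2,pickle
s=ctrl.observe();print(s,ctrl.pinch_z)
for n in("top","side"):
    c=ctrl.camera(n);pickle.dump(c,open(n+".pkl","wb"));cv2.imwrite(f"pics/{n}0.png",c["pixels"][:,:,::-1]);print(n,c["mtx"],c["dist_coeffs"],c["R"],c["t"])
E
```

```text
{'time_s': 0.0, 'qpos': array([ 1.11522881e+00,  1.16499681e-01,  1.44227587e+00, -2.81107668e-07,
        1.58400694e+00, -3.78113998e-02]), 'joint_vel': array([-1.61819915e-03, -5.17859058e-04, -2.78987938e-04, -2.71405118e-04,
        4.88751294e-04,  9.53306920e-05]), 'effort': array([-1.08640761e-03, -7.31998587e+01, -6.32502151e+01, -6.52671952e-05,
        6.33084666e-03, -1.12482467e-04]), 'tcp_pos': array([273.78394483, 616.76886525, 230.54635429]), 'ee_rot': array([-3.14040365e+00, -4.46979129e-05,  2.72383651e+00]), 'ft_force': array([ 0.23872648,  0.65179411, -0.15216988]), 'wrist_torque': array([0.02706461, 0.01048986, 0.0209119 ]), 'gripper_force': 0.0, 'grip_width': 1.0031150201066628} 18.700000000000003
top [[512.23956755   0.         311.24271952]
 [  0.         512.23956755 241.85948323]
 [  0.           0.           1.        ]] [-0.09870949  0.          0.          0.          0.        ] [[ 0.00299957 -0.99999491 -0.00108844]
 [-0.99323498 -0.00285294 -0.11608675]
 [ 0.11608306  0.00142928 -0.99323848]] [  14.37622257  606.03456861 1009.54161359]
side [[591.50851226   0.         316.21726209]
 [  0.         591.50851226 251.97530271]
 [  0.           0.           1.        ]] [-0.09040391  0.          0.          0.          0.        ] [[-0.98493121 -0.17243429 -0.01330152]
 [-0.10096819  0.63575425 -0.76525941]
 [ 0.14041346 -0.75238484 -0.64358458]] [ 604.63254987   68.93232153 1015.81902372]
```

View pics/top0.png

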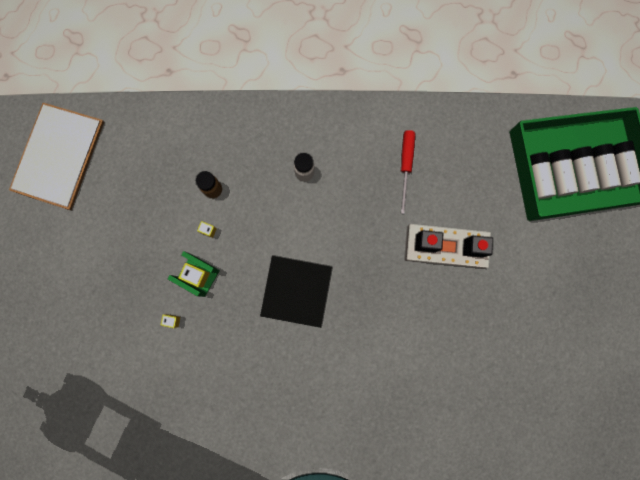

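View pics/side0.png

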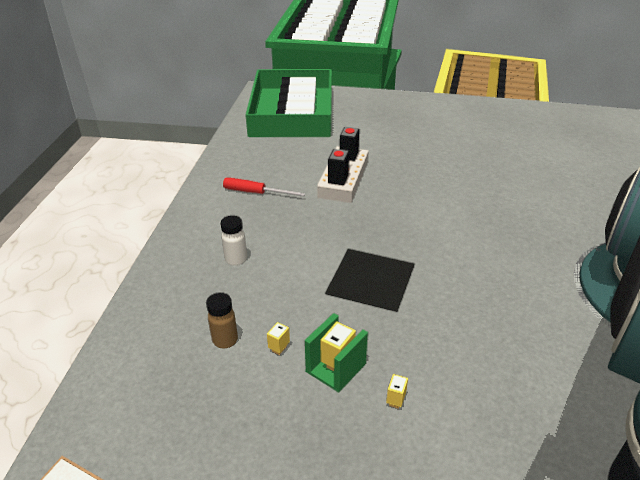

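The top view could offer three yellow relays: (192,274) in the green rack, (207,229) loose and small, (170,321) loose and small. I choose the one in the rack, which is the largest. The mat is at (297,291), and the base at (449,246) with its orange socket between the timers at (432,241) and (482,245). The jars are at (208,184) and (304,164), and the screwdriver at (407,170). The side view agrees, with the relay at (338,343), the mat at (371,279) and the base at (343,175).

```bash
cat > h.py <<'E'
import cv2,numpy as np,pickle
def ray(c,px):
    u=cv2.undistortPoints(np.float64(px).reshape(-1,1,2),c["mtx"],np.array(c["dist_coeffs"]))[:,0]
    R,t=np.array(c["R"]),np.array(c["t"])
    return -R.T@t,np.c_[u,np.ones(len(u))]@R
def plane(c,px,z):
    o,d=ray(c,px);return o+d*((z-o[2])/d[:,2])[:,None]
def proj(c,X):
    return cv2.projectPoints(np.float64(X).reshape(-1,1,3),cv2.Rodrigues(np.array(c["R"]))[0],np.array(c["t"]),c["mtx"],np.array(c["dist_coeffs"]))[0][:,0]
def hsv(c): return cv2.cvtColor(c["pixels"],cv2.COLOR_RGB2HSV)
def mask(c,lo,hi,box):
    m=cv2.inRange(hsv(c),lo,hi);k=np.zeros_like(m);x0,y0,x1,y1=box;k[y0:y1,x0:x1]=m[y0:y1,x0:x1];return k
def big(m): return max(cv2.findContours(m,0,cv2.CHAIN_APPROX_NONE)[0],key=cv2.contourArea)
def rect(c,cnt,z):
    P=plane(c,cnt.reshape(-1,2),z)[:,:2].astype(np.float32)
    return cv2.minAreaRect(P)
E
python3 - <<'E'
from h import *
t=pickle.load(open("top.pkl","rb"));s=pickle.load(open("side.pkl","rb"))
print("mat top",rect(t,big(mask(t,(0,0,0),(180,255,40),(255,250,340,335))),4))
print("mat side",rect(s,big(mask(s,(0,0,0),(180,255,40),(320,240,420,315))),4))
a=t["pixels"][240:310,155:230];b=t["pixels"][215:280,395:500];d=s["pixels"][300:400,290:380];e=s["pixels"][115:205,310:380]
f=lambda i,w,h:cv2.resize(i[:,:,::-1],(w,h),interpolation=cv2.INTER_NEAREST)
cv2.imwrite("pics/crop.png",np.vstack([np.hstack([f(a,375,300),f(b,425,300)]),np.hstack([f(d,375,300),f(e,425,300)])]))
E
```

```text
mat top ((506.70452880859375, 47.9066276550293), (127.09298706054688, 127.57650756835938), 79.6720199584961)
mat side ((507.130126953125, 49.76197052001953), (127.49687194824219, 127.46175384521484), 79.53076171875)
```

View pics/crop.png

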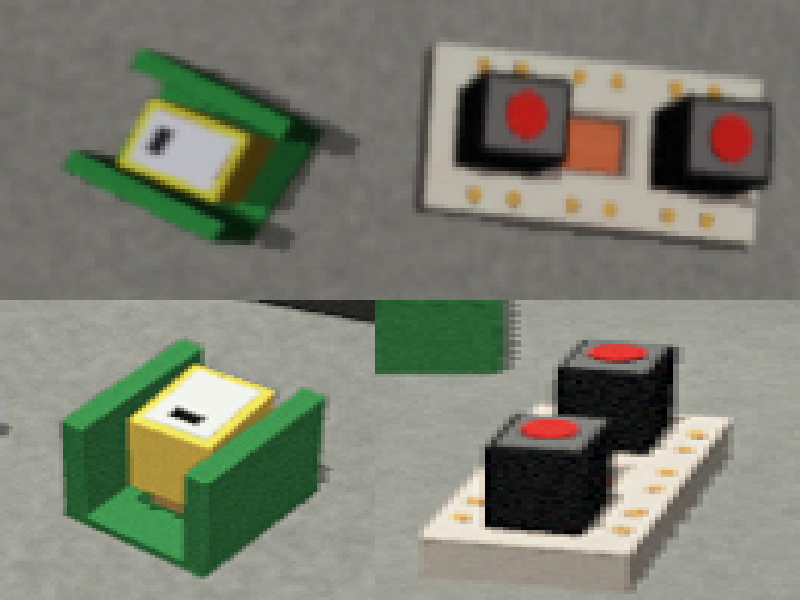

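The crop confirms the choice. It shows the large relay with its white top and yellow rim, between the green cheeks with its foot visible, around (192,274) in the top image. The orange socket is around (450,246), partly hidden by the left timer.

```bash
python3 - <<'E'
from h import *
t=pickle.load(open("top.pkl","rb"));s=pickle.load(open("side.pkl","rb"))
for n,c,bx,w in(("top",t,(155,240,230,310),(395,215,500,280)),("side",s,(300,310,380,395),(310,115,380,205))):
    m=mask(c,(0,0,150),(180,60,255),bx); cnt=big(m);r=rect(c,cnt,72);print(n,"relay white",r)
    m=mask(c,(20,60,200),(35,255,255),bx)|m; print(n,"relay rim",rect(c,big(cv2.morphologyEx(m,cv2.MORPH_CLOSE,np.ones((3,3)))),72))
    red=mask(c,(0,150,100),(8,255,255),w)|mask(c,(172,150,100),(180,255,255),w)
    cs=sorted(cv2.findContours(red,0,2)[0],key=cv2.contourArea)[-2:]
    ps=[]
    for k in cs:
        M=cv2.moments(k);ps.append([M["m10"]/M["m00"],M["m01"]/M["m00"]])
    P=plane(c,ps,90);d=P[0]-P[1];print(n,"dots",P,"mid",P.mean(0),np.linalg.norm(d),"yaw of y",np.degrees(np.arctan2(d[1],d[0])))
    m=mask(c,(0,0,110 if n=="side" else 150),(30,70,255),w); print(n,"base",rect(c,big(m),30))
    o=mask(c,(3,120,120),(15,220,255),w)
    if n=="top":
        k=big(o);print("socket rect at z30",rect(c,k,30), cv2.boundingRect(k))
m=mask(t,(50,100,0),(80,255,255),(155,240,230,310))
E
```

```text
top relay white ((536.8679809570312, 252.04164123535156), (34.90351104736328, 25.34232521057129), 64.45084381103516)
top relay rim ((536.8679809570312, 252.04164123535156), (34.90351104736328, 25.34232521057129), 64.45084381103516)
top dots [[ 595.40940731 -318.11406707   90.        ]
 [ 591.79468755 -249.46508168   90.        ]] mid [ 593.60204743 -283.78957437   90.        ] 68.74408624736277 yaw of y -86.98586809200305
top base ((600.5819702148438, -267.66278076171875), (169.93017578125, 74.03874206542969), 84.21624755859375)
socket rect at z30 ((598.8414916992188, -266.9795227050781), (20.756486892700195, 27.693199157714844), 0.10985144972801208) (442, 241, 14, 11)
side relay white ((529.4204711914062, 278.5397644042969), (119.445068359375, 154.61170959472656), 9.216124534606934)
side relay rim ((529.4204711914062, 278.5397644042969), (119.445068359375, 154.61170959472656), 9.216124534606934)
side dots [[ 595.85196868 -322.78903267   90.        ]
 [ 605.72188386 -223.1955462    90.        ]] mid [ 600.78692627 -272.99228944   90.        ] 100.0813557649202 yaw of y -95.65964727842176
side base ((597.6126708984375, -261.110595703125), (149.906982421875, 265.2039794921875), 5.188569068908691)
```

```bash
python3 - <<'E'
from h import *
t=pickle.load(open("top.pkl","rb"));s=pickle.load(open("side.pkl","rb"))
def dots(c,w):
    red=mask(c,(0,200,120),(5,255,255),w)|mask(c,(172,200,120),(180,255,255),w)
    cs=sorted(cv2.findContours(red,0,1)[0],key=cv2.contourArea)[-2:]
    return np.array(sorted([[M["m10"]/M["m00"],M["m01"]/M["m00"]] for M in map(cv2.moments,cs)]))
for c,w in((t,(395,215,500,280)),(s,(310,115,380,205))):
    p=dots(c,w);P=plane(c,p,90);print(p,P,P.mean(0),np.linalg.norm(P[0]-P[1]))
r=s["pixels"][300:400,290:380]
for n,c,bx,w in(("top",t,(177,255,215,295),0),("side",s,(318,320,360,370),0)):
    m=mask(c,(0,0,180),(180,70,255),bx);m=cv2.morphologyEx(m,cv2.MORPH_CLOSE,np.ones((3,3)))
    k=big(m);print(n,"white",rect(c,k,72))
    m=m|mask(c,(15,60,215),(35,255,255),bx);m=cv2.morphologyEx(m,cv2.MORPH_CLOSE,np.ones((3,3)))
    k=big(m);print(n,"rim",rect(c,k,72),cv2.boundingRect(k))
    g=mask(c,(45,80,80),(85,255,255),(160,245,225,305) if n=="top" else (295,305,375,395))
    print(n,[rect(c,k,72) for k in cv2.findContours(g,0,1)[0] if cv2.contourArea(k)>60])
E
```

```text
[[431.92556634 239.26860841]
 [482.34013605 244.5       ]] [[ 605.3410142  -218.47510101   90.        ]
 [ 595.3663654  -317.98140102   90.        ]] [ 600.3536898  -268.22825102   90.        ] 100.00498668200281
[[337.         154.66666667]
 [351.66666667 131.66666667]] [[ 607.4383517  -216.51784872   90.        ]
 [ 590.0619735  -317.43450419   90.        ]] [ 598.7501626  -266.97617646   90.        ] 102.4017083420427
top white ((537.0609741210938, 252.45301818847656), (35.839088439941406, 25.34159278869629), 64.3316421508789)
top rim ((537.0609741210938, 252.45301818847656), (35.839088439941406, 25.34159278869629), 64.3316421508789) (181, 266, 21, 18)
top [((515.5067138671875, 267.8089294433594), (68.38818359375, 9.646327018737793), 61.55830764770508), ((559.7389526367188, 243.44601440429688), (69.45185089111328, 16.722442626953125), 60.76729202270508)]
side white ((537.0205078125, 250.933837890625), (36.265830993652344, 26.22015380859375), 66.1248550415039)
side rim ((536.5155639648438, 252.20706176757812), (43.77215576171875, 32.77006912231445), 66.59198760986328) (321, 322, 34, 27)
side [((536.6690673828125, 280.115966796875), (112.27913665771484, 92.49083709716797), 61.5975341796875)]
```

```bash
cat >> h.py <<'E'
from scipy.spatial.transform import Rotation as Ro
def delta(st,pos,ydeg):
    R=Ro.from_euler("xyz",st["ee_rot"]); y0=np.degrees(np.arctan2(*R.as_matrix()[[1,0],1]))
    G=Ro.from_euler("xyz",[np.pi,0,np.radians(ydeg+90)])
    w=(R.inv()*G).as_rotvec()
    print("t",round(st["time_s"],2),"tcp",st["tcp_pos"].round(1),"ydeg",y0.round(2),"q",st["qpos"].round(2),"F",st["ft_force"].round(1),"grip",round(st["grip_width"]*85.4,1),round(st["gripper_force"],1))
    print("shift",R.inv().apply(np.array(pos)-st["tcp_pos"]).round(1),"turn",w.round(4))
E
python3 - <<'E'
from h import *;from plant import ctrl
delta(ctrl.observe(),[537,252,130],65.5)
E
```

```text
t 0.1 tcp [273.8 616.8 230.7] ydeg 66.06 q [ 1.12  0.12  1.44  0.    1.58 -0.04] F [ 0.1  0.1 -0.1] grip 85.4 0.0
shift [-388.6 -226.5  100.9] turn [-0.0009 -0.      0.0098]
```

Request:
carry_out(
  rows=[
    [-30, -18, 0, 0, 0, 0, 80],
    [-65, -38, 0, 0, 0, 0.01, 80],
    [-100, -58, 0, 0, 0, 0.01, 80],
    [-135, -79, 0, 0, 0, 0.01, 80],
    [-170, -99, 0, 0, 0, 0.01, 80],
    [-205, -120, 0, 0, 0, 0.01, 80],
    [-240, -140, 0, 0, 0, 0.01, 80],
    [-275, -160, 20, 0, 0, 0.01, 80],
  ],
  force=40,
)

```text
time_s: 0.9
tcp_pos: [461.7, 358.1, 213.4]
ee_rot: [3.138, 0.002, 2.714]
ft_force: [0.6, 1.0, -0.5]
grip_width: 0.938
gripper_force: 0.0
```

Request:
carry_out(
  rows=[
    [-30, -18, 15, 0, 0, 0, 80],
    [-60, -36, 30, 0, 0, 0, 80],
    [-85, -50, 50, 0, 0, 0, 80],
    [-105, -61, 65, 0, 0, 0, 80],
    [-114, -66, 75, 0, 0, 0, 80],
    [-114, -66, 80, 0, 0, 0, 80],
    [-114, -66, 80, 0, 0, 0, 80],
    [-114, -66, 80, 0, 0, 0, 80],
  ],
)

```text
time_s: 1.7
tcp_pos: [536.4, 252.8, 132.0]
ee_rot: [3.141, 0.0, 2.715]
ft_force: [-0.2, 0.3, 0.4]
grip_width: 0.934
gripper_force: 0.0
```

```bash
python3 - <<'E'
from h import *;from plant import ctrl
delta(ctrl.observe(),[537,252,27],65.5)
E
```

```text
t 1.7 tcp [536.4 252.8 132. ] ydeg 65.54 q [ 0.4  -0.02  1.74  0.    1.42 -0.75] F [-0.2  0.3  0.4] grip 79.8 0.0
shift [ -0.9  -0.5 105. ] turn [0.0007 0.0003 0.0007]
```

Request:
carry_out(
  rows=[
    [-1, -0.5, 15, 0, 0, 0, 80],
    [-1, -0.5, 30, 0, 0, 0, 80],
    [-1, -0.5, 45, 0, 0, 0, 80],
    [-1, -0.5, 60, 0, 0, 0, 80],
    [-1, -0.5, 75, 0, 0, 0, 80],
    [-1, -0.5, 90, 0, 0, 0, 80],
    [-1, -0.5, 100, 0, 0, 0, 80],
    [-1, -0.5, 105, 0, 0, 0, 80],
  ],
)

```text
time_s: 2.5
tcp_pos: [537.0, 250.7, 24.9]
ee_rot: [-3.141, -0.001, 2.714]
ft_force: [-0.5, 0.6, -0.1]
grip_width: 0.936
gripper_force: 0.0
```

Request:
carry_out(
  rows=[
    [0, 0, 0, 0, 0, 0, 80],
    [0, 0, 0, 0, 0, 0, 60],
    [0, 0, 0, 0, 0, 0, 50],
    [0, 0, 0, 0, 0, 0, 40],
    [0, 0, 0, 0, 0, 0, 30],
    [0, 0, 0, 0, 0, 0, 30],
    [0, 0, 0, 0, 0, 0, 30],
    [0, 0, 0, 0, 0, 0, 30],
  ],
)

```text
time_s: 3.3
tcp_pos: [537.7, 251.0, 27.1]
ee_rot: [3.141, 0.001, 2.714]
ft_force: [-1.4, -0.4, 5.9]
grip_width: 0.513
gripper_force: 40.8
```

Request:
carry_out(
  rows=[
    [0, 0, -5, 0, 0, 0, 30],
    [0, 0, -15, 0, 0, 0, 30],
    [0, 0, -30, 0, 0, 0, 30],
    [0, 0, -50, 0, 0, 0, 30],
    [0, 0, -75, 0, 0, 0, 30],
    [0, 0, -100, 0, 0, 0, 30],
    [0, 0, -110, 0, 0, 0, 30],
    [0, 0, -110, 0, 0, 0, 30],
  ],
)

```text
time_s: 4.1
tcp_pos: [538.0, 251.2, 138.3]
ee_rot: [3.139, 0.002, 2.714]
ft_force: [0.5, -0.3, -2.3]
grip_width: 0.51
gripper_force: 41.0
```

```bash
python3 - <<'E'
from h import *;from plant import ctrl
delta(ctrl.observe(),[507,49,60],80-90)
c=ctrl.camera("side");pickle.dump(c,open("side1.pkl","wb"))
cv2.imwrite("pics/s1.png",cv2.resize(c["pixels"][200:400,250:500,::-1],None,fx=3,fy=3))
E
```

```text
t 4.1 tcp [538.  251.2 138.3] ydeg 65.49 q [ 0.39 -0.02  1.74  0.    1.42 -0.75] F [ 0.5 -0.3 -2.3] grip 43.5 41.0
shift [ -55.5 -196.9   78. ] turn [3.2000e-03 3.0000e-04 1.3175e+00]
```

View pics/s1.png

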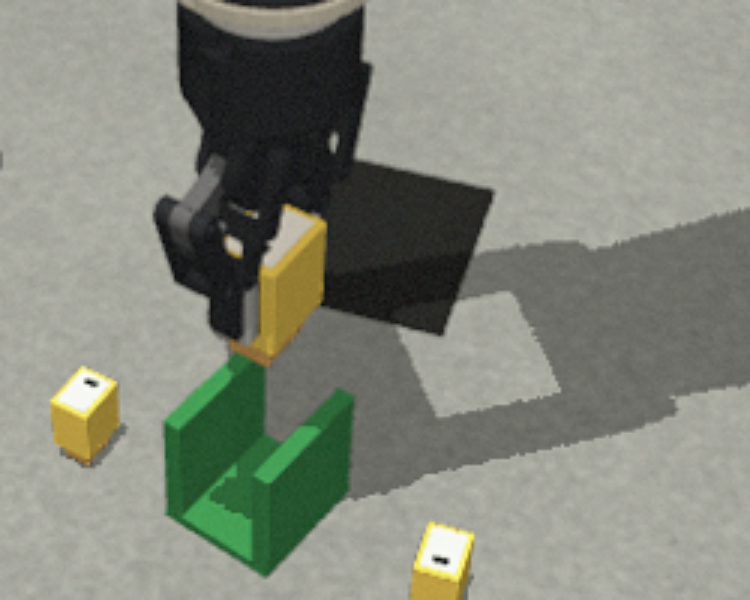

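The picture shows the relay held upright and clear above the rack, at about (290,290) in the crop. I'll carry it to the mat without turning.

Request:
carry_out(
  rows=[
    [-8, -28, 0, 0, 0, 0, 30],
    [-16, -57, 0, 0, 0, 0, 30],
    [-24, -86, 10, 0, 0, 0, 30],
    [-32, -115, 25, 0, 0, 0, 30],
    [-40, -143, 40, 0, 0, 0, 30],
    [-48, -171, 55, 0, 0, 0, 30],
    [-54, -190, 70, 0, 0, 0, 30],
    [-55.5, -197, 78, 0, 0, 0, 30],
  ],
)

```text
time_s: 4.95
tcp_pos: [504.7, 47.1, 55.7]
ee_rot: [-3.14, -0.003, 2.712]
ft_force: [-0.6, -0.2, -1.7]
grip_width: 0.51
gripper_force: 41.5
```

Request:
carry_out(
  rows=[
    [0, 0, 4, 0, 0, 0, 30],
    [0, 0, 10, 0, 0, 0, 30],
    [0, 0, 16, 0, 0, 0, 30],
    [0, 0, 22, 0, 0, 0, 30],
    [0, 0, 27, 0, 0, 0, 30],
    [0, 0, 31, 0, 0, 0, 30],
    [0, 0, 32, 0, 0, 0, 30],
    [0, 0, 32, 0, 0, 0, 30],
  ],
)

```text
time_s: 5.75
tcp_pos: [506.1, 48.7, 26.2]
ee_rot: [-3.142, -0.0, 2.714]
ft_force: [0.7, -1.1, -2.1]
grip_width: 0.512
gripper_force: 41.5
```

Request:
carry_out(
  rows=[
    [0, 0, 0.5, 0, 0, 0, 30],
    [0, 0, 1, 0, 0, 0, 30],
    [0, 0, 1, 0, 0, 0, 30],
    [0, 0, 1, 0, 0, 0, 30],
  ],
)

```text
time_s: 6.15
tcp_pos: [506.2, 48.6, 25.4]
ee_rot: [3.142, 0.0, 2.714]
ft_force: [0.4, 0.0, -3.1]
grip_width: 0.513
gripper_force: 41.5
```

Request:
carry_out(
  rows=[
    [0, 0, 0.5, 0, 0, 0, 30],
    [0, 0, 1, 0, 0, 0, 30],
    [0, 0, 1, 0, 0, 0, 30],
    [0, 0, 1, 0, 0, 0, 30],
  ],
)

```text
time_s: 6.55
tcp_pos: [506.3, 48.6, 25.1]
ee_rot: [3.142, 0.0, 2.714]
ft_force: [-5.5, -0.1, 8.6]
grip_width: 0.51
gripper_force: 42.7
```

Request:
carry_out(
  rows=[
    [0, 0, 0, 0, 0, 0, 45],
    [0, 0, 0, 0, 0, 0, 55],
    [0, 0, 0, 0, 0, 0, 70],
    [0, 0, 0, 0, 0, 0, 80],
    [0, 0, 0, 0, 0, 0, 80],
    [0, 0, -10, 0, 0, 0, 80],
    [0, 0, -25, 0, 0, 0, 80],
    [0, 0, -45, 0, 0, 0, 80],
  ],
)

```text
time_s: 7.35
tcp_pos: [506.0, 48.6, 70.5]
ee_rot: [-3.141, -0.0, 2.714]
ft_force: [-0.2, 0.1, 0.7]
grip_width: 0.936
gripper_force: 0.0
```

Request:
carry_out(
  rows=[
    [0, 0, -25, 0, 0, 0, 80],
    [0, 0, -50, 0, 0, 0.13, 80],
    [0, 0, -60, 0, 0, 0.27, 80],
    [0, 0, -60, 0, 0, 0.41, 80],
    [0, 0, -60, 0, 0, 0.55, 80],
    [0, 0, -60, 0, 0, 0.69, 80],
    [0, 0, -60, 0, 0, 0.83, 80],
    [0, 0, -60, 0, 0, 0.97, 80],
  ],
)

```text
time_s: 8.15
tcp_pos: [506.3, 48.7, 130.9]
ee_rot: [3.14, 0.0, 1.738]
ft_force: [-0.6, 0.0, 0.3]
grip_width: 0.934
gripper_force: 0.0
```

Request:
carry_out(
  rows=[
    [0, 0, 0, 0, 0, 0.14, 80],
    [0, 0, 0, 0, 0, 0.28, 80],
    [0, 0, 0, 0, 0, 0.42, 80],
    [0, 0, 0, 0, 0, 0.55, 80],
    [0, 0, 0, 0, 0, 0.6, 80],
    [0, 0, 0, 0, 0, 0.6, 80],
  ],
)

```text
time_s: 8.75
tcp_pos: [506.3, 48.7, 130.7]
ee_rot: [3.14, -0.001, 1.143]
ft_force: [-0.0, 0.9, -0.3]
grip_width: 0.94
gripper_force: 0.0
```

```bash
python3 - <<'E'
from h import *;from plant import ctrl
delta(ctrl.observe(),[506.3,48.6,26],65.5-90)
c=ctrl.camera("side");t=ctrl.camera("top");pickle.dump(c,open("side2.pkl","wb"));pickle.dump(t,open("top2.pkl","wb"))
a=c["pixels"][180:360,280:480,::-1];b=t["pixels"][220:380,200:400,::-1]
f=lambda i:cv2.resize(i,(400,360))
cv2.imwrite("pics/s2.png",np.hstack([f(a),f(b)]))
E
```

```text
t 8.75 tcp [506.3  48.7 130.7] ydeg -24.51 q [ 0.05 -0.21  1.92  0.    1.43  0.47] F [-0.   0.9 -0.3] grip 80.3 0.0
shift [-1.000e-01 -1.000e-01  1.047e+02] turn [ 0.0011 -0.0006 -0.0001]
```

View pics/s2.png

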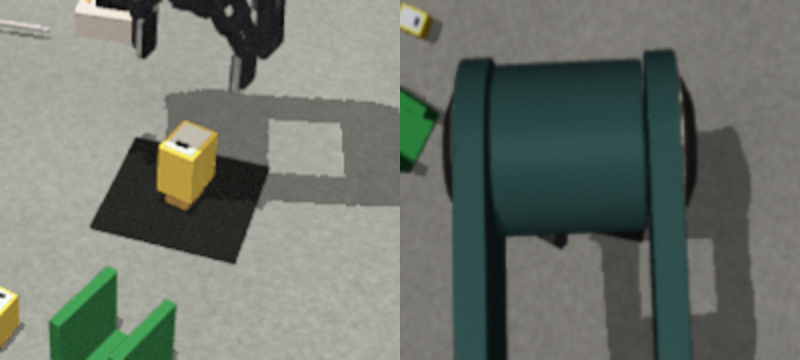

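The relay stands upright and free on the mat, at about (190,165) in the left half of the picture. I'll measure it in the side view before taking it again.

```bash
python3 - <<'E'
from h import *
c=pickle.load(open("side2.pkl","rb"))
bx=(350,235,395,290)
H=hsv(c)
m=mask(c,(0,0,100),(30,90,255),bx);m2=mask(c,(15,60,100),(35,255,255),bx)
m=cv2.morphologyEx(m,cv2.MORPH_CLOSE,np.ones((3,3)))
k=big(m);print("label",rect(c,k,70),cv2.boundingRect(k)); 
E
```

```text
label ((508.3951110839844, 37.60536575317383), (77.01631164550781, 57.05837631225586), 7.421346664428711) (350, 235, 45, 22)
```

```bash
python3 - <<'E'
from h import *
c=pickle.load(open("side2.pkl","rb"))
m=mask(c,(18,110,60),(35,255,255),(350,235,400,290));k=big(m);print("yellow bbox",cv2.boundingRect(k))
a=np.radians(65.5);y=np.array([np.cos(a),np.sin(a)]);x=np.array([y[1],-y[0]])
X=[[*(np.array([506.3,48.6])+sx*17*x+sy*22*y),z] for sx in(-1,1) for sy in(-1,1) for z in(20,70)]
p=proj(c,X);print("pred",p.min(0),p.max(0))
o=np.array([506.3,48.6,45.]);print("px per 10mm along relay x",proj(c,[o+10*np.r_[x,0]])-proj(c,[o]))
E
```

```text
yellow bbox (358, 240, 31, 46)
pred [356.84038271 238.90127452] [388.10518355 281.77662495]
px per 10mm along relay x [[-4.9849552  -2.08287584]]
```

Request:
carry_out(
  rows=[
    [0, 0, 15, 0, 0, 0, 80],
    [0, 0, 30, 0, 0, 0, 80],
    [0, 0, 45, 0, 0, 0, 80],
    [0, 0, 60, 0, 0, 0, 80],
    [0, 0, 75, 0, 0, 0, 80],
    [0, 0, 90, 0, 0, 0, 80],
    [0, 0, 100, 0, 0, 0, 80],
    [0, 0, 100.5, 0, 0, 0, 80],
  ],
)

```text
time_s: 9.65
tcp_pos: [505.4, 48.6, 27.1]
ee_rot: [-3.14, 0.001, 1.144]
ft_force: [-0.5, 0.8, -0.2]
grip_width: 0.94
gripper_force: 0.0
```

Request:
carry_out(
  rows=[
    [0, 0, 0, 0, 0, 0, 70],
    [0, 0, 0, 0, 0, 0, 50],
    [0, 0, 0, 0, 0, 0, 40],
    [0, 0, 0, 0, 0, 0, 30],
    [0, 0, 0, 0, 0, 0, 20],
    [0, 0, 0, 0, 0, 0, 20],
    [0, 0, 0, 0, 0, 0, 20],
    [0, 0, 0, 0, 0, 0, 20],
  ],
  force=50,
)

```text
time_s: 10.45
tcp_pos: [506.4, 48.7, 29.5]
ee_rot: [3.141, -0.0, 1.144]
ft_force: [-0.7, 0.8, 6.3]
grip_width: 0.392
gripper_force: 49.5
```

Request:
carry_out(
  rows=[
    [0, 0, -4, 0, 0, 0, 20],
    [0, 0, -12, 0, 0, 0, 20],
    [0, 0, -25, 0, 0, 0, 20],
    [0, 0, -45, 0, 0, 0, 20],
    [0, 0, -70, 0, 0, 0, 20],
    [0, 0, -100, 0, 0, 0, 20],
    [0, 0, -125, 0, 0, 0, 20],
    [0, 0, -140, 0, 0, 0, 20],
  ],
)

```text
time_s: 11.25
tcp_pos: [506.6, 48.6, 171.9]
ee_rot: [3.139, -0.001, 1.144]
ft_force: [0.5, -0.6, -2.2]
grip_width: 0.393
gripper_force: 49.8
```

```bash
python3 - <<'E'
from h import *;from plant import ctrl
delta(ctrl.observe(),[600.2,-268,170],-5.7)
E
```

```text
t 11.25 tcp [506.6  48.6 171.9] ydeg -24.47 q [ 0.05 -0.23  1.87 -0.    1.5   0.47] F [ 0.5 -0.6 -2.2] grip 33.6 49.8
shift [-249.5  216.3    2.2] turn [ 0.0028 -0.0009 -0.3275]
```

Request:
carry_out(
  rows=[
    [-20, 17, 0, 0, 0, 0, 20],
    [-50, 43, 0, 0, 0, -0.05, 20],
    [-80, 69, 0, 0, 0, -0.1, 20],
    [-112, 97, 0, 0, 0, -0.16, 20],
    [-144, 125, 0, 0, 0, -0.22, 20],
    [-176, 152, 0, 0, 0, -0.28, 20],
    [-206, 179, 0, 0, 0, -0.3275, 20],
    [-230, 199, 0, 0, 0, -0.3275, 20],
  ],
)

```text
time_s: 12.05
tcp_pos: [592.2, -245.4, 168.6]
ee_rot: [-3.141, -0.0, 1.472]
ft_force: [0.6, 1.1, -1.8]
grip_width: 0.393
gripper_force: 50.0
```

```bash
python3 - <<'E'
from h import *;from plant import ctrl
delta(ctrl.observe(),[600.2,-268,170],-5.7)
E
```

```text
t 12.05 tcp [ 592.2 -245.4  168.6] ydeg -5.65 q [-0.43  0.07  1.6  -0.    1.48 -0.33] F [ 0.6  1.1 -1.8] grip 33.5 50.0
shift [-21.7  10.2  -1.4] turn [-0.0005 -0.      0.0009]
```

Request:
carry_out(
  rows=[
    [-10, 5, 5, 0, 0, 0, 20],
    [-18, 8.5, 15, 0, 0, 0, 20],
    [-20.2, 9.5, 25, 0, 0, 0, 20],
    [-20.2, 9.5, 30, 0, 0, 0, 20],
    [-20.2, 9.5, 35, 0, 0, 0, 20],
    [-20.2, 9.5, 35, 0, 0, 0, 20],
  ],
)

```text
time_s: 12.65
tcp_pos: [599.2, -263.3, 133.1]
ee_rot: [-3.141, -0.0, 1.472]
ft_force: [0.1, -0.3, -2.5]
grip_width: 0.393
gripper_force: 50.1
```

```bash
python3 - <<'E'
from h import *;from plant import ctrl
st=ctrl.observe();delta(st,[600.2,-268,60],-5.7)
c=ctrl.camera("side");pickle.dump(c,open("side3.pkl","wb"))
m=mask(c,(18,110,60),(35,255,255),(300,60,400,190));k=big(m);print("yellow",cv2.boundingRect(k))
p=st["tcp_pos"];a=np.radians(-5.7);x=np.array([np.cos(a),np.sin(a)]);y=np.array([-x[1],x[0]])
q=proj(c,[[*(p[:2]+sx*17*x+sy*22*y),p[2]-25.5+z] for sx in(-1,1) for sy in(-1,1) for z in(16,66)]);print(q.min(0),q.max(0))
cv2.imwrite("pics/s3.png",cv2.resize(c["pixels"][70:220,280:430,::-1],None,fx=4,fy=4))
E
```

```text
t 12.65 tcp [ 599.2 -263.3  133.1] ydeg -5.66 q [-0.45  0.11  1.6   0.    1.42 -0.35] F [ 0.1 -0.3 -2.5] grip 33.6 50.1
shift [-4.6  1.5 73.1] turn [-0.0008 -0.0004  0.0007]
yellow (335, 103, 19, 38)
[333.76785186 101.68884748] [355.37036593 135.42932274]
```

View pics/s3.png

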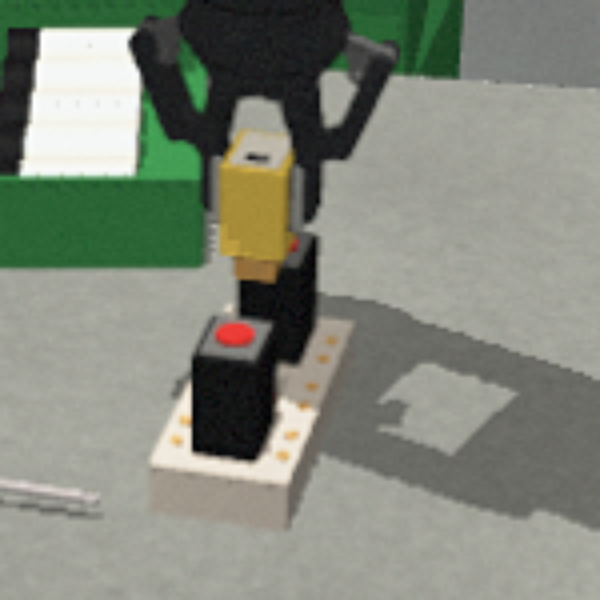

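The picture shows the relay upright in the gripper over the gap between the timers. Its yellow bounding box matches the predicted one to about a pixel. I'll correct the xy position and go down.

Request:
carry_out(
  rows=[
    [-2, 0.5, 0, 0, 0, 0, 20],
    [-4.6, 1.1, 0, 0, 0, 0, 20],
    [-4.6, 1.1, 0, 0, 0, 0, 20],
    [-4.6, 1.1, 0, 0, 0, 0, 20],
    [-4.6, 1.1, 0, 0, 0, 0, 20],
  ],
)

```text
time_s: 13.2
tcp_pos: [600.1, -268.9, 133.8]
ee_rot: [3.142, -0.0, 1.471]
ft_force: [0.9, 0.0, -2.7]
grip_width: 0.391
gripper_force: 50.1
```

```bash
python3 - <<'E'
from h import *;from plant import ctrl
delta(ctrl.observe(),[599.9,-268,65],-5.7)
E
```

```text
t 13.2 tcp [ 600.1 -268.9  133.8] ydeg -5.7 q [-0.46  0.12  1.6   0.    1.43 -0.36] F [ 0.9  0.  -2.7] grip 33.4 50.1
shift [ 0.8 -0.3 68.8] turn [ 0.     -0.     -0.0001]
```

Request:
carry_out(
  rows=[
    [0.8, -0.3, 8, 0, 0, 0, 20],
    [0.8, -0.3, 18, 0, 0, 0, 20],
    [0.8, -0.3, 28, 0, 0, 0, 20],
    [0.8, -0.3, 38, 0, 0, 0, 20],
    [0.8, -0.3, 48, 0, 0, 0, 20],
    [0.8, -0.3, 58, 0, 0, 0, 20],
    [0.8, -0.3, 68, 0, 0, 0, 20],
    [0.8, -0.3, 70, 0, 0, 0, 20],
  ],
)

```text
time_s: 14.0
tcp_pos: [599.4, -267.8, 62.1]
ee_rot: [-3.14, -0.001, 1.471]
ft_force: [-0.2, 0.3, -1.6]
grip_width: 0.389
gripper_force: 50.1
```

Request:
carry_out(
  rows=[
    [0, 0, 1.5, 0, 0, 0, 20],
    [0, 0, 3, 0, 0, 0, 20],
    [0, 0, 4.5, 0, 0, 0, 20],
    [0, 0, 6, 0, 0, 0, 20],
    [0, 0, 7.5, 0, 0, 0, 20],
    [0, 0, 8, 0, 0, 0, 20],
    [0, 0, 8, 0, 0, 0, 20],
  ],
)

```text
time_s: 14.7
tcp_pos: [599.8, -268.0, 55.7]
ee_rot: [-3.142, -0.0, 1.471]
ft_force: [0.6, -0.0, -2.3]
grip_width: 0.392
gripper_force: 50.1
```

Now enter the chamfer.

Request:
carry_out(
  rows=[
    [0, 0, 1, 0, 0, 0, 20],
    [0, 0, 2, 0, 0, 0, 20],
    [0, 0, 3, 0, 0, 0, 20],
    [0, 0, 4, 0, 0, 0, 20],
    [0, 0, 4, 0, 0, 0, 20],
  ],
)

```text
time_s: 15.2
tcp_pos: [599.8, -268.0, 51.6]
ee_rot: [-3.141, -0.0, 1.471]
ft_force: [-0.1, -0.0, -1.7]
grip_width: 0.393
gripper_force: 50.1
```

Request:
carry_out(
  rows=[
    [0, 0, 1, 0, 0, 0, 20],
    [0, 0, 2, 0, 0, 0, 20],
    [0, 0, 3, 0, 0, 0, 20],
    [0, 0, 4, 0, 0, 0, 20],
    [0, 0, 4, 0, 0, 0, 20],
  ],
)

```text
time_s: 15.7
tcp_pos: [599.8, -268.0, 47.6]
ee_rot: [-3.141, -0.0, 1.471]
ft_force: [0.2, 0.6, -1.7]
grip_width: 0.394
gripper_force: 50.1
```

Request:
carry_out(
  rows=[
    [0, 0, 1, 0, 0, 0, 20],
    [0, 0, 2, 0, 0, 0, 20],
    [0, 0, 3, 0, 0, 0, 20],
    [0, 0, 4, 0, 0, 0, 20],
    [0, 0, 4, 0, 0, 0, 20],
  ],
)

```text
time_s: 16.2
tcp_pos: [599.9, -268.1, 44.1]
ee_rot: [3.141, 0.0, 1.471]
ft_force: [-2.4, 1.7, 4.9]
grip_width: 0.393
gripper_force: 50.7
```

Request:
carry_out(
  rows=[
    [0, 0, 1, 0, 0, 0, 20],
    [0, 0, 2, 0, 0, 0, 20],
    [0, 0, 3, 0, 0, 0, 20],
    [0, 0, 3, 0, 0, 0, 20],
  ],
)

```text
time_s: 16.6
tcp_pos: [599.9, -268.1, 40.8]
ee_rot: [3.141, 0.0, 1.471]
ft_force: [-3.2, 1.0, 3.8]
grip_width: 0.389
gripper_force: 50.8
```

Contacts are moving; push on to the hard stop.

Request:
carry_out(
  rows=[
    [0, 0, 0.5, 0, 0, 0, 20],
    [0, 0, 1, 0, 0, 0, 20],
    [0, 0, 1.5, 0, 0, 0, 20],
    [0, 0, 1.5, 0, 0, 0, 20],
  ],
)

```text
time_s: 17.0
tcp_pos: [600.0, -268.1, 39.6]
ee_rot: [3.141, 0.0, 1.471]
ft_force: [-4.3, 1.6, 7.4]
grip_width: 0.392
gripper_force: 51.2
```

Request:
carry_out(
  rows=[
    [0, 0, 0.5, 0, 0, 0, 20],
    [0, 0, 1, 0, 0, 0, 20],
    [0, 0, 1, 0, 0, 0, 20],
  ],
)

```text
time_s: 17.3
tcp_pos: [599.9, -268.1, 39.5]
ee_rot: [3.141, 0.0, 1.471]
ft_force: [-9.3, 2.7, 17.0]
grip_width: 0.393
gripper_force: 52.3
```

Request:
carry_out(
  rows=[
    [0, 0, -1, 0, 0, 0, 20],
    [0, 0, -1, 0, 0, 0, 36],
    [0, 0, -1, 0, 0, 0, 50],
    [0, 0, -1, 0, 0, 0, 60],
    [0, 0, -1, 0, 0, 0, 60],
    [0, 0, -10, 0, 0, 0, 60],
    [0, 0, -25, 0, 0, 0, 60],
    [0, 0, -45, 0, 0, 0, 60],
  ],
)

```text
time_s: 18.1
tcp_pos: [599.8, -268.0, 84.4]
ee_rot: [-3.141, -0.0, 1.471]
ft_force: [0.1, -0.1, 1.1]
grip_width: 0.704
gripper_force: 0.0
```

Request:
carry_out(
  rows=[
    [0, 0, -25, 0, 0, 0, 60],
    [0, 0, -50, 0, 0, 0, 60],
    [30, 0, -80, 0, 0, 0, 60],
    [70, 0, -110, 0, 0, 0, 60],
    [110, 0, -130, 0, 0, 0, 60],
    [150, 0, -140, 0, 0, 0, 60],
    [180, 0, -140, 0, 0, 0, 60],
    [180, 0, -140, 0, 0, 0, 60],
  ],
)

```text
time_s: 18.9
tcp_pos: [618.1, -85.7, 225.6]
ee_rot: [3.139, -0.0, 1.474]
ft_force: [0.8, -0.9, -0.2]
grip_width: 0.704
gripper_force: 0.0
```

```bash
python3 - <<'E'
from h import *;from plant import ctrl
st=ctrl.observe();delta(st,[600,-268,60],-5.7)
c=ctrl.camera("side");t=ctrl.camera("top")
W=cv2.resize(t["pixels"][90:330,180:520,::-1],(470,332));V=cv2.resize(c["pixels"][100:210,290:400,::-1],(332,332))
cv2.imwrite("pics/s4.png",np.hstack([W,V])[:, :800])
bx=(395,210,500,280)
m=mask(t,(18,100,60),(35,255,255),bx)|mask(t,(0,0,150),(180,60,255),(440,230,468,262))
x=np.array([np.cos(np.radians(-5.7)),np.sin(np.radians(-5.7))]);y=np.array([-x[1],x[0]])
for n,cam,b in(("top",t,bx),("side",c,(310,115,380,205))):
    k=mask(cam,(18,130,60),(35,255,255),b);print(n,"yellow",cv2.boundingRect(cv2.findNonZero(k)))
    for zz in(14,20):
        q=proj(cam,[[*(np.array([600,-268])+sx*17*x+sy*22*y),zz+z] for sx in(-1,1) for sy in(-1,1) for z in(16,66)]);print(n,zz,q.min(0).round(1),q.max(0).round(1))
E
```

```text
t 18.9 tcp [618.1 -85.7 225.6] ydeg -5.52 q [-0.18  0.01  1.57  0.    1.57 -0.08] F [ 0.8 -0.9 -0.2] grip 60.1 0.0
shift [-183.2   -0.9  165.5] turn [ 0.0025 -0.0005  0.0031]
top yellow (466, 234, 14, 30)
top 14 [437.9 233. ] [467.2 254.7]
top 20 [438.6 232.6] [468.1 254.4]
side yellow (326, 141, 38, 35)
side 14 [333.5 140.7] [354.1 173.2]
side 20 [333.5 138.2] [354.2 170.8]
```

View pics/s4.png

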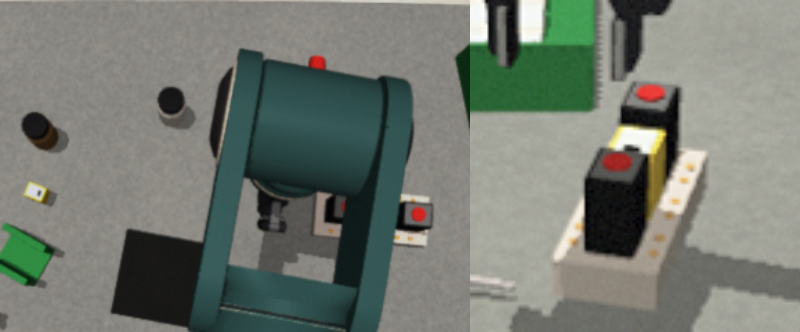

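The relay sits level between the timers, at about (640,160) in the picture. Its top edge in the side image is at row 141, where 140.7 is predicted for fully home. The jars and the screwdriver are where they were, and the gripper is clear.

```bash
python3 -c "
from plant import ctrl
print(ctrl.close_job())"
```

```text
the job is handed in; nothing more can be done
None
```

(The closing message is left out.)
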